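# Check a mirror frame's corner with a try square

### The job

Pick up the try square by its upright wooden grip and check the red-dotted corner of the brass mirror frame with it: seat the brass face of the stock flush on one side of that corner and the inner edge of the blade flush on the other, both pressed gently (some 5 to 10 newtons) at once for two seconds. Then lay the square flat in the middle of the green felt mat it came from and let go. Do not press hard on the frame, and leave the other goods where they are.

Things in the scene. Friction and masses are not known exactly. Their poses are not given: they have to be found in the camera images.
- square_grip (a point): Centre of the upright wooden grip of the loose try square (about 0.28 kg): a rib 16 mm thick (x) by 46 mm long (y) by 48 mm tall, pinched across its 16 mm from above. Centre 48 mm above the square's underside; the rib's foot is the top of the stock, 24 mm above the underside. Axes are the square's; z up.
- square_corner (a point): Inner corner of the square, 12 mm above its underside, 13 mm to +x and 23 mm to +y of the grip's centre, same axes. The stock's brass face looks to +x and runs 85 mm from here to -y; the blade's working edge looks to -y and runs 80 mm from here to +x. The work to be checked sits at +x, -y of this point.
- square_mid (a point): Middle of the square's L outline (106 x 107 mm), 12 mm above the underside, 40 mm to +x and 8.5 mm to -y of the grip's centre, same axes. Stock: wood between brass plates, 26 mm wide in x, 107 mm long in y, 24 mm tall. Aluminium blade: 22 mm wide in y, 6 mm thick, its underside 13 mm above the square's underside.
- corner_spot (a point): Where the red-dotted corner would be if the frame were centred on its block; half-way up its sides, 18 mm above the counter. The frame is fastened up to 8 mm off this, in x and in y of these axes, unmeasured: find it by touch or sight. It is parallel to these axes. From the corner it extends to +x and -y; its stock side looks to -x, its blade side to +y.
- block: Small fixed wooden block (66 x 44 x 10 mm, origin under its centre) carrying the fixed, rigid brass frame: 100 (x) x 76 (y) x 16 mm, sides 10 to 26 mm above the counter, set back 2.5 mm for 8 mm at the dotted corner. The square fits that corner with its axes parallel to the block's, underside 0 to 6 mm above the counter, pushed to +x and -y.
- mat: Fixed green felt mat, 200 x 180 mm, 2 mm thick, on the counter; origin at the centre of its underside. The square starts on it and must end on it.
- lid: Bystander: copper box lid 110 x 80 x 12 mm lying over a second wooden block.
- cleat_a: Bystander: chromed cleat, 110 mm long, 38 mm tall.
- cleat_b: Bystander: chromed cleat, 110 mm long, 38 mm tall.
- fid: Bystander: bronze fid, 192 mm long, lying.
- nail_box: Bystander: open copper nail box 104 x 74 x 35 mm.
- shackle_ring: Bystander: brass ring, 54 mm across, 8 mm thick.
Mind the look-alikes: they are no part of the job. Leave any blue look-alike of the part that bears square_grip alone.

How it is judged:
By the outcome, as a careful person would: the job done as asked, in the order asked, and still so for the second after the job is handed in, with the robot touching nothing.
It also fails if it takes over 61 s, if anything falls off the work surface, if the arm or the gripper's body presses on something with over 40 N, if the wrist force passes 120 N, or if a joint passes its speed limit or range.

### The arm

A 6-joint arm with a two-finger parallel gripper is mounted at the origin on the work surface. World frame = base frame: x ahead of the robot, y to its left, z up, the work surface at z = 0. Lengths are in mm, angles in rad, forces in N, time in s.
With the tool pointing down it reaches from about 350 to 975 mm from the base axis. Payload 7.1 kg.
Tool frame: the origin (TCP) lies between the finger pads; the fingertips stand 19 mm ahead of it and the grasp point (between the pads) is the TCP (ctrl.finger_overhang is the distance from the TCP to the fingertips, in mm); z points along the fingers, y is the line along which they close (so a half turn about z gives the same grasp; the last joint's range is limited). The gripper opens to 88 mm and grips with 3 to 60 N. Pads are 20 mm wide; open, the fingers measure 115 mm over their backs; the gripper's body (75 mm by 178 mm) begins 61 mm behind the grasp point.
Start: joints at [-1.172, 0.423, 1.63, -0, 1.089, -0.019], TCP at [253.609, -571.216, 241.675] pointing down, gripper open.
Joint ranges: [-3, 3], [-0.9, 2.11], [0.09, 2.58], [-1.31, 4.45], [0.11, 2.69], [-2.54, 2.54]. Speed limits (rad/s): [2.39, 2.39, 3.01, 3.14, 3.14, 3.14].

### API

Orientations are given as a rotation vector (axis times angle).
In Python, from workcell import ctrl gives the robot as it stands. The module is installed in compiled form; this text tells all that it offers.
- The arm moves only by the tool arm_command, never from a script. Its argument "rows" is one flat list of numbers, 7 for each row, row after row: the turn, a rotation vector about the tool's x, y, z scaled (see below), then the shift along the tool's x, y, z scaled (see below), then the opening, from -1 (shut) to 1 (fully open). A call has 1 to 5 rows; each row is the pose to reach, as a shift and turn from the pose commanded when the call began, along the tool's axes at that moment, turning the shorter way round; what a row does not reach only later rows make up. The controller multiplies each number of a shift by 80 mm and each number of a turn by 180 degrees. A row lasts 1/10 s, in which the tool goes at most 50 mm and 8.59 degrees, less where a joint would pass 70% of its speed; a pose out of reach is approached as far as the arm can. A call with a number of a shift or a turn outside -1 to 1 is refused whole. A call with a gripper value outside its range is refused whole. The fingers move at their own pace and stop on an object; the grip force is fixed at half the most. Time passes only in rows, so rows that repeat a pose let the fingers close. It gives the time, the measured TCP pose, the force, the opening and the grip force at its end, in the units of the state.
- ctrl.get_obs(): the state, without advancing time (a new reading comes with each control period).
- ctrl.get_image(name): name is "side" or "top" or "wrist"; returns (picture, depth): 384x512x3 uint8, red, green, blue; 384x512 float32, mm along the optical axis (not along the pixel's ray), 0 where there is no reading.
- ctrl.camera_params(name): a dict with "camera_matrix" (3x3 intrinsics, pixels), "world_to_cam" (4x4, takes a point from world to camera coordinates); the wrist camera has in their place "tool_from_camera" (4x4, takes a point from camera to tool coordinates, whose origin is the TCP and whose axes are the flange's). Camera axes: x right, y down, z forward; pixel columns grow to the right and rows downward; lengths in mm; the calibration is good to about 2 mm. A picture is of the moment at which its call begins: read the wrist's pose just before it. camera_params takes no time and is no camera call.
- ctrl.close_job(): hands the job in; it is judged then, once.
The state is a dict: "t": time; "qpos": joint angles; "qvel": joint speeds; "joint_torque": joint torques, N m; "ee_pos": TCP position; "orientation": TCP orientation; "ft_force": force on the tool from outside, world axes, zero at the start; "moment": the same for the moment, N m; "width": finger opening in mm; "grasp_force": force on a finger pad.
Only numpy, scipy, OpenCV 4.12 (cv2) and the standard library are available. Lean on these libraries where they do the work, as an engineer would, in place of code of your own. Each camera call takes 0.05 s, during which the arm holds its last target. There are 200 camera calls.

## Working session

There is one attempt and no reset: what is moved stays moved. The work goes in short steps, Python scripts to look and compute and a tool call to move; the robot and the scene stay as the last step left them, time stands still between calls to the robot, and variables do not carry over. Pictures are saved under pics/ and viewed, at most 10 in all, crops included, and the job is handed in when it is done.

Besides the shell and the picture viewer there is one more tool, called after "Emit:" in YAML: its name, and indented under it one key for each argument. arm_command: Moves the arm, as the interface text tells. Shifts and turns lie within -1 to 1; 1 stands for 80 mm of shift or 180 degrees of turn. Its arguments: {"type":"object","properties":{"rows":{"type":"array","items":{"type":"number"}}},"required":["rows"]}

```bash
mkdir -p pics
python3 - <<'E'
from workcell import ctrl
import cv2, numpy as np
o=ctrl.get_obs(); print({k:np.round(v,3) for k,v in o.items()})
for n in("top","side"):
    im,d=ctrl.get_image(n); np.savez(f"{n}0.npz",im=im,d=d); cv2.imwrite(f"pics/{n}0.png",im[:,:,::-1])
    p=ctrl.camera_params(n); print(n,p["camera_matrix"].round(1).tolist(),p["world_to_cam"].round(3).tolist())
print(ctrl.camera_params("wrist"))
E
```

```text
{'t': np.float64(0.0), 'qpos': array([-1.172,  0.424,  1.631, -0.   ,  1.089, -0.019]), 'qvel': array([ 0.001, -0.002,  0.   ,  0.001, -0.   ,  0.001]), 'joint_torque': array([ 1.0000e-03, -5.4463e+01, -2.7367e+01,  6.4000e-02,  2.3000e-02,
       -0.0000e+00]), 'ee_pos': array([ 253.408, -570.773,  240.924]), 'orientation': array([-3.072, -0.651,  0.   ]), 'ft_force': array([ 0.382,  0.718, -0.559]), 'moment': array([-0.012, -0.022,  0.018]), 'grasp_force': np.float64(0.0), 'width': np.float64(87.912)}
top [[347.1, 0.0, 251.4], [0.0, 347.1, 193.3], [0.0, 0.0, 1.0]] [[-0.014, -1.0, 0.013, 4.891], [-0.994, 0.012, -0.104, 561.937], [0.104, -0.015, -0.994, 1052.228], [0.0, 0.0, 0.0, 1.0]]
side [[369.6, 0.0, 253.9], [0.0, 369.6, 190.1], [0.0, 0.0, 1.0]] [[-0.842, -0.539, 0.017, 472.728], [-0.335, 0.499, -0.799, 224.569], [0.422, -0.679, -0.601, 873.95], [0.0, 0.0, 0.0, 1.0]]
{'camera_matrix': array([[313.86410508,   0.        , 256.16430163],
       [  0.        , 313.86410508, 192.71961994],
       [  0.        ,   0.        ,   1.        ]]), 'tool_from_camera': array([[-9.36943423e-04, -9.59145153e-01, -2.82912879e-01,
         7.89999164e+01],
       [ 9.99999557e-01, -9.24712166e-04, -1.76767546e-04,
         1.29229014e-01],
       [-9.20672455e-05, -2.82912919e-01,  9.59145595e-01,
        -1.42671834e+02],
       [ 0.00000000e+00,  0.00000000e+00,  0.00000000e+00,
         1.00000000e+00]])}
```

View pics/top0.png

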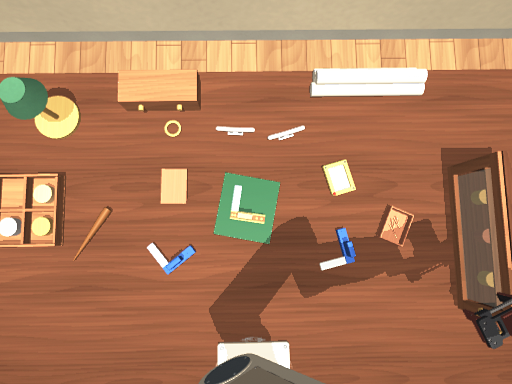

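View pics/side0.png

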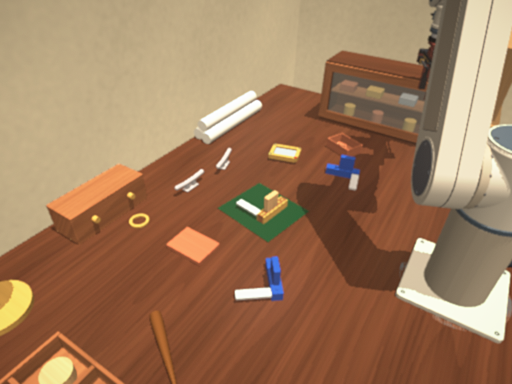

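The top view shows the square on the green mat at about (247,205): stock along the image's right, blade up. The frame on its block is at about (339,178), with blue decoys at (175,258) and (345,245). The side view agrees, with the grip at (272,200) and the frame at (285,153). I'll measure both coarsely, then go in with the wrist camera.

```bash
cat > h.py <<'E'
from workcell import ctrl
import cv2, numpy as np
from scipy.spatial.transform import Rotation as R
def pose():
    o=ctrl.get_obs(); T=np.eye(4); T[:3,:3]=R.from_rotvec(o["orientation"]).as_matrix(); T[:3,3]=o["ee_pos"]; return T,o
def shot(n):
    T,o=pose(); im,d=ctrl.get_image(n); p=ctrl.camera_params(n); K=p["camera_matrix"]
    C=T@p["tool_from_camera"] if n=="wrist" else np.linalg.inv(p["world_to_cam"])
    return im,d,K,C
def ray(uv,z,K,C):  # pixels (N,2) -> world points on plane z
    uv=np.atleast_2d(uv).astype(float); r=np.c_[(uv-K[:2,2])/K[0,0],np.ones(len(uv))]@C[:3,:3].T
    return C[:3,3]+r*((z-C[2,3])/r[:,2])[:,None]
def proj(P,K,C):
    q=(np.atleast_2d(P)-C[:3,3])@C[:3,:3]; return q[:,:2]/q[:,2:]*K[0,0]+K[:2,2]
def togo(P,yaw):
    """shift (units of 80 mm) in tool axes to TCP P and the turn about tool z (units 180deg) so tool y lies along world angle yaw (mod pi)"""
    T,o=pose(); s=T[:3,:3].T@(np.array(P)-T[:3,3])/80
    ty=np.arctan2(T[1,1],T[0,1]); a=(yaw-ty+np.pi/2)%np.pi-np.pi/2
    print("t",o["t"],"pos",T[:3,3].round(1),"shift/80",s.round(3),"turnz/180",round(-a/np.pi,4),"q6",o["qpos"][5].round(2))
E
python3 - <<'E'
from h import *
p=ctrl.camera_params("top");K=p["camera_matrix"];C=np.linalg.inv(p["world_to_cam"])
z=np.load("top0.npz");im=z["im"];hsv=cv2.cvtColor(im,cv2.COLOR_RGB2HSV)
m=cv2.inRange(hsv,(65,90,30),(90,255,255));m[:,:150]=0
n,l,s,c=cv2.connectedComponentsWithStats(m);i=1+s[1:,4].argmax()
cs=max(cv2.findContours((l==i).astype(np.uint8),0,2)[0],key=cv2.contourArea)
b=cv2.boxPoints(cv2.minAreaRect(cs));print("mat",ray(b,2,K,C).round(1).tolist(),ray(b,2,K,C).mean(0))
print("grip",ray([[257,217]],45,K,C),"frame",ray([[339,178],[324,165],[345,160],[354,191],[332,196]],26,K,C).round(0).tolist())
M=ray(b,2,K,C).mean(0)
togo([480,-130,260],np.pi/2)
E
```

```text
mat [[440.7, 118.7, 2.0], [634.7, 82.0, 2.0], [599.4, -95.0, 2.0], [406.3, -55.1, 2.0]] [520.27391659  12.65221234   2.        ]
grip [[487.35100443 -18.473622    45.        ]] frame [[607.0, -279.0, 26.0], [649.0, -233.0, 26.0], [665.0, -301.0, 26.0], [565.0, -325.0, 26.0], [551.0, -255.0, 26.0]]
t 0.1 pos [ 253.4 -570.8  241. ] shift/80 [ 4.824 -3.888 -0.232] turnz/180 0.133 q6 -0.02
```

Emit:
arm_command:
  rows: [0,0,0,0.46,-0.15,0.02,1,0,0,0,0.92,-0.3,0.04,1,0,0,0,0.92,-0.3,0.04,1]

```text
t: 0.4
ee_pos: [313.3, -516.6, 237.8]
orientation: [-3.07, -0.656, -0.0]
ft_force: [-0.1, -0.5, -0.2]
width: 87.7
grasp_force: 0.0
```

Emit:
arm_command:
  rows: [0,0,0,0.46,-0.15,0.02,1,0,0,0,0.92,-0.3,0.04,1,0,0,0,0.92,-0.3,0.04,1]

```text
t: 0.7
ee_pos: [370.6, -465.3, 234.8]
orientation: [-3.071, -0.656, -0.0]
ft_force: [-0.6, -0.2, -0.6]
width: 87.9
grasp_force: 0.0
```

Emit:
arm_command:
  rows: [0,0,0,0.46,-0.15,0.02,1,0,0,0,0.92,-0.3,0.04,1,0,0,0,0.92,-0.3,0.04,1]

```text
t: 1.0
ee_pos: [427.9, -414.2, 231.7]
orientation: [-3.072, -0.656, -0.0]
ft_force: [-0.4, 0.3, -1.3]
width: 87.7
grasp_force: 0.0
```

Emit:
arm_command:
  rows: [0,0,0,0.46,-0.15,0.02,1,0,0,0,0.92,-0.3,0.04,1,0,0,0,0.92,-0.3,0.04,1]

```text
t: 1.3
ee_pos: [485.3, -362.8, 228.6]
orientation: [-3.072, -0.656, -0.001]
ft_force: [-0.5, -0.3, -0.4]
width: 87.9
grasp_force: 0.0
```

Emit:
arm_command:
  rows: [0,0,0,0.46,-0.15,0.02,1,0,0,0,0.92,-0.3,0.04,1,0,0,0,0.92,-0.3,0.04,1]

```text
t: 1.6
ee_pos: [542.8, -311.4, 225.4]
orientation: [3.072, 0.655, 0.001]
ft_force: [0.1, -0.9, 0.2]
width: 87.7
grasp_force: 0.0
```

Emit:
arm_command:
  rows: [0,0,0,0.46,-0.15,0.02,1,0,0,0,0.92,-0.3,0.04,1,0,0,0,0.92,-0.3,0.04,1]

```text
t: 1.9
ee_pos: [600.3, -259.8, 222.2]
orientation: [3.072, 0.655, 0.001]
ft_force: [-1.1, -0.3, -0.2]
width: 88.0
grasp_force: 0.0
```

Emit:
arm_command:
  rows: [0,0,-0.22,0,0,0,1,0,0,-0.22,0,0,0,1,0,0,-0.22,0,0,0,1,0,0,-0.22,0,0,0,1,0,0,-0.22,0,0,0,1]

```text
t: 2.4
ee_pos: [597.1, -262.8, 222.4]
orientation: [-2.667, -1.66, 0.002]
ft_force: [0.5, 0.4, -1.2]
width: 87.8
grasp_force: 0.0
```

Emit:
arm_command:
  rows: [0,0,-0.22,0,0,0,1,0,0,-0.22,0,0,0,1,0,0,-0.22,0,0,0,1,0,0,-0.22,0,0,0,1,0,0,-0.22,0,0,0,1]

```text
t: 2.9
ee_pos: [597.1, -262.8, 222.4]
orientation: [-1.947, -2.465, 0.002]
ft_force: [0.6, 0.3, 0.1]
width: 87.9
grasp_force: 0.0
```

Run:
```python
from h import *
togo([600,-260,220],np.deg2rad(12.6))
im,d,K,C=shot("wrist"); np.savez("w1.npz",im=im,d=d,K=K,C=C); cv2.imwrite("pics/w1.png",im[:,:,::-1])
```

```text
t 2.9 pos [ 597.1 -262.8  222.4] shift/80 [0.026 0.043 0.03 ] turnz/180 0.0044 q6 -0.67
```

View pics/w1.png

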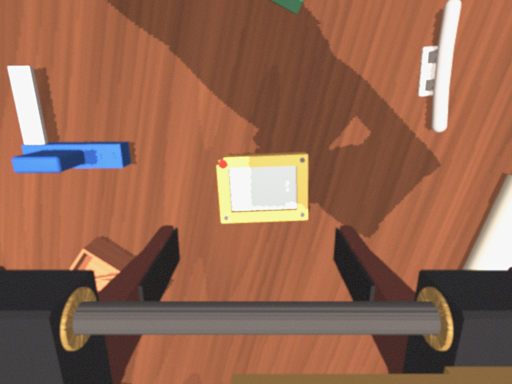

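The wrist view shows the frame at (217–309,153–223), with the red dot at its upper-left corner (222,163), which is its −x,+y corner.

Run:
```python
from h import *
z=np.load("w1.npz");im,d,K,C=z["im"],z["d"],z["K"],z["C"];print("cam",C[:3,3].round(1))
hsv=cv2.cvtColor(im,cv2.COLOR_RGB2HSV)
m=cv2.inRange(hsv,(18,80,90),(35,255,255));m[260:]=0
n,l,s,c=cv2.connectedComponentsWithStats(m);i=1+s[1:,4].argmax();print(s[i])
cs=max(cv2.findContours((l==i).astype(np.uint8),0,1)[0],key=cv2.contourArea)[:,0]
x,y,w,h=s[i,:4]
W=ray(cs,26,K,C)[:,:2]
def fit(sel):
    vx,vy,x0,y0=cv2.fitLine(W[sel].astype(np.float32),cv2.DIST_HUBER,0,.01,.01).ravel(); return np.array([vx,vy]),np.array([x0,y0])
mx=(cs[:,0]>x+15)&(cs[:,0]<x+w-10);my=(cs[:,1]>y+15)&(cs[:,1]<y+h-10)
E=dict(top=fit(mx&(cs[:,1]<y+12)),bot=fit(mx&(cs[:,1]>y+h-12)),left=fit(my&(cs[:,0]<x+12)),right=fit(my&(cs[:,0]>x+w-12)))
for k,(v,p) in E.items(): print(k,(np.degrees(np.arctan2(v[1],v[0]))%180).round(2),p.round(1))
th=np.median([(np.arctan2(v[1],v[0])%np.pi-(np.pi/2 if k in("left","right") else 0)) for k,(v,p) in E.items()])
th=(th+.8)%(np.pi/2)-.8 if th>1 else th
ex=np.array([np.cos(th),np.sin(th)]);ey=np.array([-ex[1],ex[0]])
l_,r_,t_,b_=E["left"][1]@ex,E["right"][1]@ex,E["top"][1]@ey,E["bot"][1]@ey
print("th",np.degrees(th),"w",r_-l_,"h",t_-b_,"corner from left/bot",(l_*ex+(b_+76)*ey),"from right/bot",(r_-100)*ex+(b_+76)*ey)
zc=d[160:220,215:312];print(np.median(d[200:210,219:225]),)
# dist profile down column 265 near the top edge
for v in range(148,172): print(v,im[v,265].tolist(),d[v,265].round(0),end="; ")
```

```text
cam [ 580.3 -186.6  365. ]
[ 216  153   93   71 2779]
top 15.5 [ 599.9 -241.4]
bot 15.68 [ 621.1 -315.2]
left 105.88 [ 562.5 -297. ]
right 105.96 [ 657.5 -265.8]
th 15.779075 w 99.910065 h 76.806854 corner from left/bot [ 550.93604 -256.0245 ] from right/bot [ 550.8495  -256.04898]
358.0011
148 [114, 72, 53] 366.0; 149 [113, 72, 53] 366.0; 150 [115, 73, 54] 367.0; 151 [111, 67, 50] 365.0; 152 [114, 71, 48] 368.0; 153 [130, 90, 57] 370.0; 154 [151, 112, 66] 351.0; 155 [188, 143, 80] 345.0; 156 [239, 206, 111] 343.0; 157 [245, 225, 124] 342.0; 158 [244, 224, 122] 342.0; 159 [244, 225, 125] 344.0; 160 [244, 223, 123] 342.0; 161 [244, 224, 123] 344.0; 162 [244, 223, 124] 345.0; 163 [244, 225, 126] 344.0; 164 [244, 223, 122] 346.0; 165 [244, 223, 124] 345.0; 166 [243, 226, 160] 345.0; 167 [236, 231, 217] 352.0; 168 [232, 233, 229] 353.0; 169 [231, 234, 230] 353.0; 170 [230, 233, 229] 352.0; 171 [231, 234, 229] 354.0;
```

Run:
```python
from h import *
togo([510,0,200],np.deg2rad(-10.7))
```

```text
t 2.95 pos [ 597.1 -262.7  222.4] shift/80 [ 3.448 -0.288  0.279] turnz/180 0.1348 q6 -0.67
```

The frame corner comes out at about (551, −256), yaw 15.8°, and the measured size matches 100 × 76. Next is the mat.

Emit:
arm_command:
  rows: [0,0,0,0.43,-0.04,0.03,1,0,0,0,0.86,-0.07,0.07,1,0,0,0,0.86,-0.07,0.07,1]

```text
t: 3.25
ee_pos: [574.9, -193.4, 216.2]
orientation: [-1.951, -2.458, 0.002]
ft_force: [-0.3, 0.2, -0.6]
width: 87.9
grasp_force: 0.0
```

Emit:
arm_command:
  rows: [0,0,0,0.43,-0.04,0.03,1,0,0,0,0.86,-0.07,0.07,1,0,0,0,0.86,-0.07,0.07,1]

```text
t: 3.55
ee_pos: [554.7, -128.0, 210.9]
orientation: [-1.951, -2.459, 0.001]
ft_force: [-1.1, -0.1, -0.1]
width: 87.7
grasp_force: 0.0
```

Emit:
arm_command:
  rows: [0,0,0,0.43,-0.04,0.03,1,0,0,0,0.86,-0.07,0.07,1,0,0,0,0.86,-0.07,0.07,1]

```text
t: 3.85
ee_pos: [534.4, -62.6, 205.4]
orientation: [-1.951, -2.461, 0.001]
ft_force: [0.1, -0.1, 0.3]
width: 87.2
grasp_force: 0.0
```

Emit:
arm_command:
  rows: [0,0,0.035,0.43,-0.04,0.03,1,0,0,0.07,0.86,-0.07,0.07,1,0,0,0.135,0.86,-0.07,0.07,1,0,0,0.135,0.86,-0.07,0.07,1,0,0,0.135,0.86,-0.07,0.07,1]

```text
t: 4.35
ee_pos: [515.5, 0.9, 200.5]
orientation: [2.427, 1.992, 0.001]
ft_force: [-0.3, -0.2, -0.2]
width: 87.5
grasp_force: 0.0
```

Run:
```python
from h import *
togo([510,0,200],np.deg2rad(-10.7))
im,d,K,C=shot("wrist"); np.savez("w2.npz",im=im,d=d,K=K,C=C); cv2.imwrite("pics/w2.png",im[:,:,::-1]);print(C[:3,3])
```

```text
t 4.35 pos [515.5   0.9 200.5] shift/80 [-0.024 -0.065  0.006] turnz/180 -0.003 q6 0.18
[531.56526798  77.67365502 343.10105181]
```

View pics/w2.png

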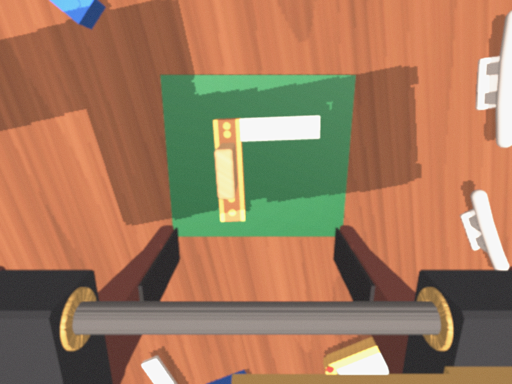

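The wrist view shows the mat at (163–355,74–237). On it are the stock (213–245,118–222), the grip (216–234,150–198) and the white blade (238–320,115–141).

```bash
cat > sq.py <<'E'
from h import *
def fit(W):
    vx,vy,x0,y0=cv2.fitLine(W[:,:2].astype(np.float32),cv2.DIST_HUBER,0,.01,.01).ravel(); a=np.arctan2(vy,vx)
    return np.degrees(a),np.array([x0,y0])
def big(m):
    n,l,s,c=cv2.connectedComponentsWithStats(m);i=1+s[1:,4].argmax();return (l==i).astype(np.uint8)*255,s[i]
def measure(im,K,C,z0=2,roi=(60,240,150,370)):
    hsv=cv2.cvtColor(im,cv2.COLOR_RGB2HSV);k=np.zeros(im.shape[:2],np.uint8);k[roi[0]:roi[1],roi[2]:roi[3]]=255
    g,_=big(cv2.inRange(hsv,(55,80,20),(95,255,255))&k)
    mat=cv2.fillPoly(np.zeros_like(g),[cv2.convexHull(max(cv2.findContours(g,0,1)[0],key=cv2.contourArea))],255)
    b=cv2.boxPoints(cv2.minAreaRect(cv2.findContours(mat,0,1)[0][0]));M=ray(b,2,K,C)
    mat_=cv2.erode(mat,np.ones((7,7)))
    bl,sb=big(cv2.inRange(hsv,(0,0,150),(179,45,255))&mat_); st,ss=big(cv2.inRange(hsv,(5,60,110),(35,255,255))&mat_)
    x,y,w,h=sb[:4];cb=max(cv2.findContours(bl,0,1)[0],key=cv2.contourArea)[:,0]
    lo=cb[(cb[:,0]>x+10)&(cb[:,0]<x+w-6)&(cb[:,1]>y+h/2)]
    x,y,w,h=ss[:4];c2=max(cv2.findContours(st,0,1)[0],key=cv2.contourArea)[:,0]
    lf=c2[(c2[:,1]>y+8)&(c2[:,1]<y+h-8)&(c2[:,0]<x+w/2)]
    ab,pb=fit(ray(lo+[0,.5],z0+19,K,C)); al,pl=fit(ray(lf-[.5,0],z0+24,K,C))
    print("blade box",sb,"stock box",ss,"mat corners",M[:,:2].round(1).tolist(),"mat mid",M[:,:2].mean(0).round(1))
    print("blade ang",round(ab,2),"stock ang",round(al,2))
    th=np.radians(ab if abs(ab)<90 else ab-180);ex=np.array([np.cos(th),np.sin(th)]);ey=np.array([-ex[1],ex[0]])
    cor=(pl@ex+26)*ex+(pb@ey)*ey
    print("corner",cor.round(1),"grip",(cor-13*ex-23*ey).round(1),"mid",(cor+27*ex-31.5*ey).round(1),"ang",np.degrees(th).round(2));return th,cor-13*ex-23*ey
E
python3 - <<'E'
from sq import *
z=np.load("w2.npz");th,g=measure(z["im"],z["K"],z["C"])
K,C=z["K"],z["C"];print("grip via its top centre",ray([[225,174]],74,K,C), "lengths")
togo([*g,60],th)
E
```

```text
blade box [ 239  115   82   27 1948] stock box [ 212  118   34  104 2693] mat corners [[441.8, 120.4], [634.9, 81.9], [615.6, -95.2], [392.2, -50.4]] mat mid [521.1  14.2]
blade ang -8.82 stock ang 80.57
corner [506.9  40.8] grip [490.5  20. ] mid [528.7   5.5] ang -8.82
grip via its top centre [[492.99552464  21.69990106  74.        ]] lengths
t 4.4 pos [515.4   0.9 200.4] shift/80 [ 0.175 -0.353  1.754] turnz/180 -0.013 q6 0.17
```

Run:
```python
from sq import *
z=np.load("w2.npz");im,K,C=z["im"],z["K"],z["C"]
hsv=cv2.cvtColor(im,cv2.COLOR_RGB2HSV);m=cv2.inRange(hsv,(55,80,20),(95,255,255));m[:60]=0;m[240:]=0;g,_=big(m)
c=cv2.convexHull(max(cv2.findContours(g,0,1)[0],key=cv2.contourArea));a=cv2.approxPolyDP(c,6,True)[:,0];P=ray(a,2,K,C)[:,:2]
print(a.tolist(),P.round(1).tolist(),P.mean(0).round(1),[np.linalg.norm(P[i]-P[i-1]).round(1) for i in range(len(P))])
# grip: top face (bright wood), rib
r=im[140:206,208:248];print(r[30,:, :].tolist())
togo([491.5,20.7,90],np.deg2rad(-9.1))
```

```text
[[354, 76], [335, 235], [177, 234], [162, 75]] [[634.8, 80.9], [593.5, -90.7], [411.0, -52.8], [442.8, 120.2]] [520.5  14.4] [np.float64(196.0), np.float64(176.5), np.float64(186.4), np.float64(175.9)]
[[67, 125, 83], [67, 125, 84], [66, 123, 83], [64, 122, 83], [65, 123, 82], [67, 124, 84], [89, 126, 85], [168, 151, 105], [240, 197, 137], [248, 227, 162], [247, 235, 174], [247, 240, 183], [247, 241, 185], [247, 241, 186], [247, 241, 186], [247, 241, 187], [247, 242, 187], [247, 241, 188], [247, 241, 185], [247, 241, 187], [247, 241, 188], [247, 241, 186], [247, 240, 182], [247, 233, 168], [247, 218, 152], [224, 171, 120], [180, 137, 100], [168, 127, 92], [192, 136, 95], [235, 174, 111], [248, 224, 129], [248, 243, 148], [248, 244, 151], [250, 237, 138], [238, 195, 108], [153, 138, 85], [79, 122, 81], [64, 124, 83], [66, 123, 83], [63, 121, 82]]
t 4.4 pos [515.4   0.9 200.4] shift/80 [ 0.185 -0.342  1.379] turnz/180 -0.0114 q6 0.17
```

Emit:
arm_command:
  rows: [0,0,-0.0114,0.185,-0.342,0.5,1,0,0,-0.0114,0.185,-0.342,0.95,1,0,0,-0.0114,0.185,-0.342,0.95,1,0,0,-0.0114,0.185,-0.342,0.95,1]

```text
t: 4.8
ee_pos: [491.1, 21.5, 124.4]
orientation: [-2.391, -2.038, 0.001]
ft_force: [0.2, 0.3, -0.1]
width: 87.8
grasp_force: 0.0
```

Emit:
arm_command:
  rows: [0,0,0,0,0,0.3,1,0,0,0,0,0,0.6,1,0,0,0,0,0,0.8,1,0,0,0,0,0,0.9,1,0,0,0,0,0,0.9,1]

```text
t: 5.3
ee_pos: [491.5, 21.9, 52.7]
orientation: [2.391, 2.037, 0.001]
ft_force: [0.1, 1.1, 0.6]
width: 87.7
grasp_force: 0.0
```

Run:
```python
from h import *
togo([491.5,20.7,52],np.deg2rad(-9.1))
im,d,K,C=shot("wrist"); np.savez("w3.npz",im=im,d=d,K=K,C=C); cv2.imwrite("pics/w3.png",im[:,:,::-1]);print(C[:3,3])
```

```text
t 5.3 pos [491.5  21.9  52.7] shift/80 [-0.015  0.002  0.008] turnz/180 -0.0001 q6 0.18
[504.81011295  99.10885462 195.33880205]
```

View pics/w3.png

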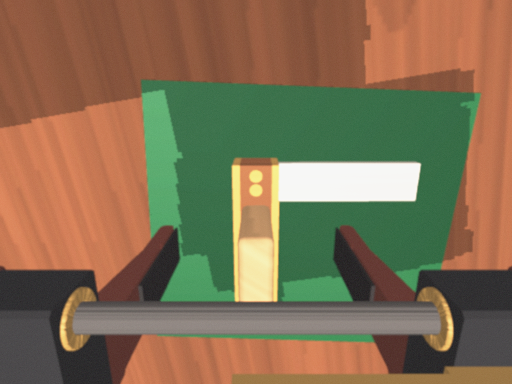

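The grip at (240–272,210–300) sits midway between the fingers (179 and 335), and the blade edge (row 201) is parallel to the tool. Closing now.

Emit:
arm_command:
  rows: [0,0,0,0,0,0,-1,0,0,0,0,0,0,-1,0,0,0,0,0,0,-1,0,0,0,0,0,0,-1,0,0,0,0,0,0,-1]

```text
t: 5.85
ee_pos: [490.5, 22.3, 52.3]
orientation: [2.391, 2.038, 0.0]
ft_force: [-0.9, -0.1, -0.6]
width: 51.2
grasp_force: 0.0
```

Emit:
arm_command:
  rows: [0,0,0,0,0,0,-1,0,0,0,0,0,0,-1,0,0,0,0,0,0,-1,0,0,0,0,0,0,-1,0,0,0,0,0,0,-1]

```text
t: 6.35
ee_pos: [490.5, 22.3, 52.0]
orientation: [-2.391, -2.038, -0.0]
ft_force: [-0.4, 0.3, -2.4]
width: 15.8
grasp_force: 30.0
```

Run:
```python
from sq import *
im,d,K,C=shot("wrist"); np.savez("w4.npz",im=im,d=d,K=K,C=C)
T,o=pose();print(T[:3,3].round(1),np.degrees(np.arctan2(T[1,1],T[0,1])),o["ft_force"].round(2),o["moment"].round(3))
hsv=cv2.cvtColor(im,cv2.COLOR_RGB2HSV)
bl,s=big(cv2.inRange(hsv,(0,0,150),(179,45,255))[:260].copy());x,y,w,h=s[:4];print(s)
cb=max(cv2.findContours(bl,0,1)[0],key=cv2.contourArea)[:,0]
lo=cb[(cb[:,0]>x+12)&(cb[:,0]<x+w-8)&(cb[:,1]>y+h/2)];a,p=fit(ray(lo+[0,.5],21,K,C))
# stock right edge rows 165-200: top at z26, from colour row profile
print("blade",a,p, "row170",[im[172,c].tolist() for c in range(228,242)],[im[215,c].tolist() for c in range(270,284)])
th=np.radians(a if abs(a)<90 else a-180);ex=np.array([np.cos(th),np.sin(th)]);ey=np.array([-ex[1],ex[0]])
L=ray([[233.5,175],[233.5,200]],26,K,C)[:,:2]@ex; cor=(L.mean()+26)*ex+(p@ey)*ey
print("stock left",L,"corner",cor.round(1)); d_=cor-T[:2,3]; print("corner rel tcp in sq axes",d_@ex,d_@ey)
```

```text
[490.4  22.3  52. ] -9.10706631478716 [ 0.21  1.05 -2.04] [-0.121 -0.197  0.014]
[ 279  162  144   41 5562]
blade -8.579431 [558.68665   33.014565] row170 [[58, 114, 75], [65, 120, 81], [61, 117, 79], [99, 126, 80], [208, 179, 104], [250, 229, 129], [248, 240, 141], [247, 241, 143], [247, 240, 143], [247, 240, 142], [247, 240, 141], [247, 233, 134], [244, 199, 117], [232, 156, 102]] [[193, 140, 100], [230, 169, 105], [248, 218, 124], [248, 237, 137], [247, 239, 142], [247, 237, 140], [247, 237, 140], [248, 237, 139], [250, 227, 127], [206, 177, 100], [100, 126, 80], [58, 114, 75], [58, 114, 75], [60, 117, 76]]
stock left [470.61220164 470.16881796] corner [508.1  40.6]
corner rel tcp in sq axes 14.835079323344297 20.76538621581944
```

Emit:
arm_command:
  rows: [0,0,0,0,0,-0.05,-1,0,0,0,0,0,-0.2,-1,0,0,0,0,0,-0.4,-1,0,0,0,0,0,-0.6,-1,0,0,0,0,0,-0.7,-1]

```text
t: 6.9
ee_pos: [491.0, 22.3, 109.9]
orientation: [2.39, 2.037, 0.002]
ft_force: [1.2, -0.1, -3.3]
width: 15.9
grasp_force: 30.0
```

Emit:
arm_command:
  rows: [0,0,0,-0.1,0.03,0,-1,0,0,0,-0.28,0.08,0,-1,0,0,0,-0.48,0.14,0,-1,0,0,0,-0.68,0.19,0,-1,0,0,0,-0.88,0.25,0,-1]

```text
t: 7.4
ee_pos: [498.5, -51.4, 107.5]
orientation: [-2.39, -2.037, 0.001]
ft_force: [0.4, 0.4, -3.1]
width: 16.0
grasp_force: 30.0
```

Emit:
arm_command:
  rows: [0,0,0,-0.2,0.06,0,-1,0,0,0,-0.4,0.12,0,-1,0,0,0,-0.6,0.18,0,-1,0,0,0,-0.8,0.23,0,-1,0,0,0,-0.88,0.25,0,-1]

```text
t: 7.9
ee_pos: [507.4, -124.6, 107.5]
orientation: [-2.392, -2.036, 0.001]
ft_force: [-0.4, 0.6, -2.9]
width: 15.6
grasp_force: 30.0
```

Emit:
arm_command:
  rows: [0,0,0,-0.2,0.06,0,-1,0,0,0,-0.4,0.12,0,-1,0,0,0,-0.6,0.18,0,-1,0,0,0,-0.8,0.23,0,-1,0,0,0,-0.88,0.25,0,-1]

```text
t: 8.4
ee_pos: [516.6, -197.7, 108.1]
orientation: [2.392, 2.036, 0.0]
ft_force: [-0.4, -0.0, -3.3]
width: 15.9
grasp_force: 30.0
```

Emit:
arm_command:
  rows: [0,0,0,-0.2,0.06,0,-1,0,0,0,-0.4,0.12,0,-1,0,0,0,-0.6,0.18,0,-1,0,0,0,-0.8,0.23,0,-1,0,0,0,-0.88,0.25,0,-1]

```text
t: 8.9
ee_pos: [525.2, -270.5, 108.2]
orientation: [2.391, 2.036, 0.0]
ft_force: [-0.3, 0.5, -2.4]
width: 16.0
grasp_force: 30.0
```

Emit:
arm_command:
  rows: [0,0,-0.03,0,0,0,-1,0,0,-0.07,0,0,0,-1,0,0,-0.11,0,0,0,-1,0,0,-0.1383,0,0,0,-1,0,0,-0.1383,0,0,0,-1]

```text
t: 9.4
ee_pos: [524.7, -268.4, 108.0]
orientation: [-1.894, -2.506, -0.0]
ft_force: [0.0, 0.0, -2.2]
width: 16.0
grasp_force: 30.0
```

Run:
```python
from h import *
togo([525.1,-269.3,53],np.deg2rad(15.78))
im,d,K,C=shot("wrist"); np.savez("w5.npz",im=im,d=d,K=K,C=C); cv2.imwrite("pics/w5.png",im[:,:,::-1]);print(C[:3,3], ctrl.get_obs()["ft_force"],ctrl.get_obs()["moment"])
```

```text
t 9.4 pos [ 524.7 -268.4  108. ] shift/80 [-0.012  0.002  0.687] turnz/180 0.0003 q6 -0.77
[ 504.6128906  -193.21571486  250.66860381] [ 0.16042485  0.08823762 -4.34595267] [-0.01276324 -0.06627542 -0.00360836]
```

View pics/w5.png

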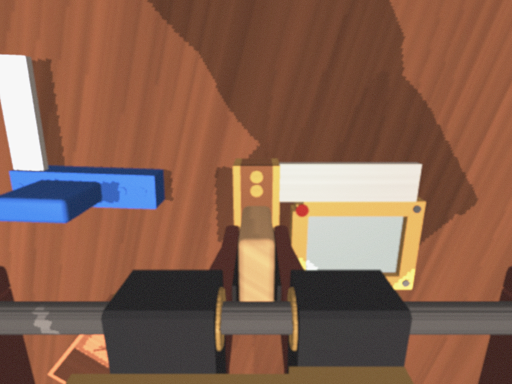

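The square is above and parallel to the frame: inner corner at (279,202), frame's left edge at column 291, red dot at (302,211). Descending beside it.

Emit:
arm_command:
  rows: [0,0,0,0,0,0.1,-1,0,0,0,0,0,0.25,-1,0,0,0,0,0,0.4,-1,0,0,0,0,0,0.5,-1,0,0,0,0,0,0.58,-1]

```text
t: 9.95
ee_pos: [524.3, -268.1, 60.2]
orientation: [-1.895, -2.504, 0.0]
ft_force: [0.4, -0.2, -4.0]
width: 15.9
grasp_force: 30.0
```

Emit:
arm_command:
  rows: [0,0,0,0,0,0.05,-1,0,0,0,0,0,0.1,-1,0,0,0,0,0,0.105,-1,0,0,0,0,0,0.105,-1]

```text
t: 10.35
ee_pos: [525.0, -268.5, 53.4]
orientation: [1.895, 2.505, 0.0]
ft_force: [-0.9, 0.4, -2.8]
width: 15.7
grasp_force: 30.0
```

Run:
```python
from h import *
togo([543.6,-279.7,53],np.deg2rad(15.78))
im,d,K,C=shot("wrist"); np.savez("w6.npz",im=im,d=d,K=K,C=C); cv2.imwrite("pics/w6.png",im[100:330,200:456,::-1].repeat(2,0).repeat(2,1))
T,o=pose();print(T[:3,:3].T@o["ft_force"],T[:3,:3].T@o["moment"])
```

```text
t 10.35 pos [ 525.  -268.5   53.4] shift/80 [-0.198  0.186  0.005] turnz/180 0.0 q6 -0.77
[0.02046899 0.22919052 3.55056197] [-0.03846342 -0.07264232  0.04164197]
```

View pics/w6.png

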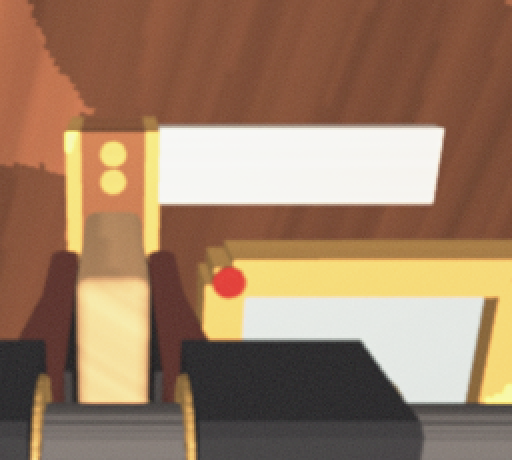

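The square is down beside the corner. The gap is about 12 mm on the stock side and about 14 mm on the blade side, and the edges are parallel. I'll close most of it, then feel for contact.

Emit:
arm_command:
  rows: [0,0,0,-0.03,0.03,0,-1,0,0,0,-0.06,0.06,0,-1,0,0,0,-0.1,0.09,0,-1,0,0,0,-0.12,0.11,0,-1,0,0,0,-0.12,0.11,0,-1]

```text
t: 10.9
ee_pos: [536.4, -275.6, 53.4]
orientation: [1.895, 2.505, 0.0]
ft_force: [-1.2, 0.2, -2.4]
width: 16.1
grasp_force: 30.0
```

Emit:
arm_command:
  rows: [0,0,0,0,0.015,0,-1,0,0,0,0,0.015,0,-1]

```text
t: 11.1
ee_pos: [537.1, -274.8, 53.2]
orientation: [-1.895, -2.505, 0.0]
ft_force: [-0.0, -0.6, -3.2]
width: 16.1
grasp_force: 30.0
```

Emit:
arm_command:
  rows: [0,0,0,0,0.015,0,-1,0,0,0,0,0.015,0,-1]

```text
t: 11.3
ee_pos: [538.4, -274.6, 53.3]
orientation: [1.895, 2.505, 0.0]
ft_force: [0.3, 0.3, -2.3]
width: 16.1
grasp_force: 30.0
```

Emit:
arm_command:
  rows: [0,0,0,0,0.015,0,-1,0,0,0,0,0.015,0,-1]

```text
t: 11.5
ee_pos: [539.6, -274.3, 53.3]
orientation: [1.895, 2.505, 0.0]
ft_force: [-0.4, 0.4, -3.2]
width: 16.0
grasp_force: 30.0
```

Emit:
arm_command:
  rows: [0,0,0,0,0.01,0,-1,0,0,0,0,0.01,0,-1]

```text
t: 11.7
ee_pos: [540.3, -274.1, 53.3]
orientation: [1.895, 2.505, 0.0]
ft_force: [-0.4, -0.7, -2.6]
width: 16.0
grasp_force: 30.0
```

Emit:
arm_command:
  rows: [0,0,0,0,0.01,0,-1,0,0,0,0,0.01,0,-1]

```text
t: 11.9
ee_pos: [541.0, -273.8, 53.3]
orientation: [1.895, 2.505, 0.0]
ft_force: [0.2, 0.1, -2.6]
width: 15.9
grasp_force: 30.0
```

Emit:
arm_command:
  rows: [0,0,0,0,0.01,0,-1,0,0,0,0,0.01,0,-1]

```text
t: 12.1
ee_pos: [541.4, -273.7, 53.2]
orientation: [-1.895, -2.505, 0.001]
ft_force: [-1.2, -0.5, -2.1]
width: 16.1
grasp_force: 30.0
```

Emit:
arm_command:
  rows: [0,0,0,0,0.006,0,-1,0,0,0,0,0.006,0,-1]

```text
t: 12.3
ee_pos: [541.5, -273.6, 53.2]
orientation: [-1.894, -2.505, 0.001]
ft_force: [-4.6, -1.9, 0.4]
width: 15.8
grasp_force: 30.0
```

Emit:
arm_command:
  rows: [0,0,0,0,0.006,0,-1,0,0,0,0,0.006,0,-1]

```text
t: 12.5
ee_pos: [541.5, -273.6, 53.2]
orientation: [-1.894, -2.504, 0.002]
ft_force: [-5.6, -3.3, 1.3]
width: 15.9
grasp_force: 30.0
```

Emit:
arm_command:
  rows: [0,0,0,0,0.006,0,-1,0,0,0,0,0.006,0,-1]

```text
t: 12.7
ee_pos: [541.5, -273.6, 53.2]
orientation: [-1.894, -2.504, 0.003]
ft_force: [-7.2, -5.2, 2.4]
width: 15.6
grasp_force: 30.0
```

Stock contact found at about 8 N, with a stiffness of about 4 N/mm. I'll ease it off slightly and bring the blade edge in.

Emit:
arm_command:
  rows: [0,0,0,0,-0.02,0,-1,0,0,0,-0.02,-0.02,0,-1,0,0,0,-0.04,-0.02,0,-1,0,0,0,-0.04,-0.02,0,-1]

```text
t: 13.1
ee_pos: [542.3, -276.7, 53.1]
orientation: [-1.895, -2.505, 0.0]
ft_force: [-2.4, 0.1, -3.3]
width: 16.3
grasp_force: 30.0
```

Emit:
arm_command:
  rows: [0,0,0,-0.01,0,0,-1,0,0,0,-0.01,0,0,-1]

```text
t: 13.3
ee_pos: [542.4, -277.4, 53.0]
orientation: [-1.895, -2.505, 0.0]
ft_force: [-2.3, 0.7, -3.5]
width: 15.7
grasp_force: 30.0
```

Emit:
arm_command:
  rows: [0,0,0,-0.01,0,0,-1,0,0,0,-0.01,0,0,-1]

```text
t: 13.5
ee_pos: [542.7, -278.2, 53.2]
orientation: [-1.895, -2.505, 0.0]
ft_force: [-3.0, 0.1, -3.7]
width: 15.9
grasp_force: 30.0
```

Emit:
arm_command:
  rows: [0,0,0,-0.01,0,0,-1,0,0,0,-0.01,0,0,-1]

```text
t: 13.7
ee_pos: [542.9, -279.1, 53.2]
orientation: [-1.895, -2.505, 0.0]
ft_force: [-3.2, 0.9, -2.8]
width: 15.9
grasp_force: 30.0
```

Emit:
arm_command:
  rows: [0,0,0,-0.008,0,0,-1,0,0,0,-0.008,0,0,-1]

```text
t: 13.9
ee_pos: [543.1, -279.7, 53.2]
orientation: [-1.895, -2.505, 0.0]
ft_force: [-2.9, 2.0, -2.7]
width: 16.2
grasp_force: 30.0
```

Emit:
arm_command:
  rows: [0,0,0,-0.008,0,0,-1,0,0,0,-0.008,0,0,-1]

```text
t: 14.1
ee_pos: [543.3, -280.3, 53.2]
orientation: [-1.895, -2.505, 0.0]
ft_force: [-3.9, 0.9, -2.8]
width: 15.8
grasp_force: 30.0
```

Emit:
arm_command:
  rows: [0,0,0,-0.008,0,0,-1,0,0,0,-0.008,0,0,-1]

```text
t: 14.3
ee_pos: [543.4, -280.5, 53.2]
orientation: [-1.895, -2.505, -0.0]
ft_force: [-4.5, 2.8, -1.6]
width: 15.6
grasp_force: 30.0
```

```bash
cat > f.py <<'E'
from h import *
T,o=pose();print(o["t"],T[:3,3].round(1),"f tool",(T[:3,:3].T@o["ft_force"]).round(1),"m tool",(T[:3,:3].T@o["moment"]).round(3),"yaw",np.degrees(np.arctan2(T[1,1],T[0,1])).round(2),"tilt",np.degrees(T[2,:2]).round(2))
E
python3 f.py
```

```text
14.3 [ 543.4 -280.5   53.2] f tool [ 3.9 -3.6  1.6] m tool [ 0.484  0.676 -0.1  ] yaw 15.78 tilt [ 0.05 -0.02]
```

Emit:
arm_command:
  rows: [0,0,0,-0.006,0.008,0,-1,0,0,0,-0.006,0.008,0,-1]

```text
t: 14.5
ee_pos: [543.4, -280.5, 53.2]
orientation: [-1.894, -2.503, 0.0]
ft_force: [-7.0, 4.6, 1.3]
width: 15.9
grasp_force: 30.0
```

Emit:
arm_command:
  rows: [0,0,0,-0.006,0.006,0,-1,0,0,0,-0.006,0.006,0,-1]

```text
t: 14.7
ee_pos: [543.4, -280.5, 53.2]
orientation: [-1.893, -2.502, 0.001]
ft_force: [-8.7, 4.9, 3.1]
width: 15.8
grasp_force: 30.0
```

```bash
python3 f.py
python3 - <<'E'
from h import *
im,d,K,C=shot("wrist"); np.savez("w7.npz",im=im,d=d,K=K,C=C); cv2.imwrite("pics/w7.png",cv2.resize(im[140:270,220:440,::-1],None,fx=3.5,fy=3.5,interpolation=0))
E
python3 f.py
```

```text
14.7 [ 543.4 -280.5   53.2] f tool [ 7.1 -7.1 -3. ] m tool [ 1.046  1.205 -0.038] yaw 15.79 tilt [ 0.16 -0.15]
14.75 [ 543.4 -280.6   53.2] f tool [ 6.6 -8.8 -2.6] m tool [ 1.108  1.118 -0.077] yaw 15.79 tilt [ 0.16 -0.15]
```

View pics/w7.png

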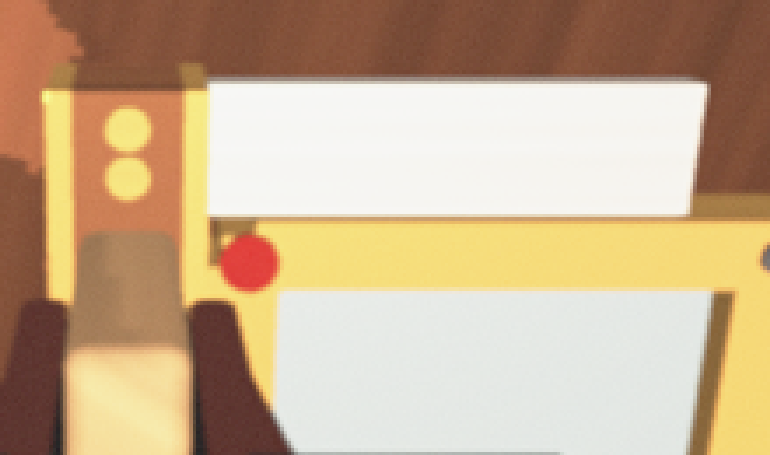

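Both contacts look flush: the blade edge lies along the frame's upper side (row 215) and the stock lies on its left side. Each is pressed with about 7–8 N. Holding.

Emit:
arm_command:
  rows: [0,0,0,0,0,0,-1,0,0,0,0,0,0,-1,0,0,0,0,0,0,-1,0,0,0,0,0,0,-1,0,0,0,0,0,0,-1]

```text
t: 15.25
ee_pos: [543.4, -280.5, 53.2]
orientation: [-1.893, -2.503, 0.001]
ft_force: [-8.6, 4.3, 2.6]
width: 16.1
grasp_force: 30.0
```

```bash
python3 f.py
```

```text
15.25 [ 543.4 -280.5   53.2] f tool [ 6.5 -7.1 -2.6] m tool [ 1.061  1.146 -0.048] yaw 15.79 tilt [ 0.16 -0.15]
```

Emit:
arm_command:
  rows: [0,0,0,0,0,0,-1,0,0,0,0,0,0,-1,0,0,0,0,0,0,-1,0,0,0,0,0,0,-1,0,0,0,0,0,0,-1]

```text
t: 15.75
ee_pos: [543.5, -280.6, 53.2]
orientation: [-1.893, -2.503, 0.001]
ft_force: [-9.3, 4.6, 2.5]
width: 15.8
grasp_force: 30.0
```

Emit:
arm_command:
  rows: [0,0,0,0,0,0,-1,0,0,0,0,0,0,-1,0,0,0,0,0,0,-1,0,0,0,0,0,0,-1,0,0,0,0,0,0,-1]

```text
t: 16.25
ee_pos: [543.4, -280.6, 53.2]
orientation: [-1.893, -2.502, 0.001]
ft_force: [-8.1, 4.7, 1.7]
width: 15.9
grasp_force: 30.0
```

Emit:
arm_command:
  rows: [0,0,0,0,0,0,-1,0,0,0,0,0,0,-1,0,0,0,0,0,0,-1,0,0,0,0,0,0,-1,0,0,0,0,0,0,-1]

```text
t: 16.75
ee_pos: [543.4, -280.6, 53.2]
orientation: [-1.893, -2.502, 0.001]
ft_force: [-8.6, 4.3, 1.5]
width: 15.8
grasp_force: 30.0
```

Emit:
arm_command:
  rows: [0,0,0,0,0,0,-1,0,0,0,0,0,0,-1,0,0,0,0,0,0,-1,0,0,0,0,0,0,-1,0,0,0,0,0,0,-1]

```text
t: 17.25
ee_pos: [543.4, -280.6, 53.2]
orientation: [-1.893, -2.502, 0.001]
ft_force: [-7.8, 4.8, 2.1]
width: 15.8
grasp_force: 30.0
```

Emit:
arm_command:
  rows: [0,0,0,0,0,0,-1,0,0,0,0,0,0,-1,0,0,0,0,0,0,-1,0,0,0,0,0,0,-1,0,0,0,0,0,0,-1]

```text
t: 17.75
ee_pos: [543.4, -280.6, 53.2]
orientation: [-1.893, -2.503, 0.001]
ft_force: [-7.3, 4.9, 2.4]
width: 15.6
grasp_force: 30.0
```

```bash
python3 f.py
```

```text
17.75 [ 543.4 -280.6   53.2] f tool [ 6.7 -5.7 -2.4] m tool [ 1.087  1.155 -0.095] yaw 15.79 tilt [ 0.16 -0.15]
```

The hold lasted 3 s at 6–8 N on both sides. Retreating diagonally, lifting and carrying it back to the mat.

Emit:
arm_command:
  rows: [0,0,0,0.03,-0.03,0,-1,0,0,0,0.08,-0.08,0,-1,0,0,0,0.15,-0.15,0,-1,0,0,0,0.2,-0.2,0,-1,0,0,0,0.2,-0.2,0,-1]

```text
t: 18.25
ee_pos: [524.4, -270.0, 53.3]
orientation: [-1.895, -2.505, 0.0]
ft_force: [0.5, -0.1, -2.2]
width: 15.9
grasp_force: 30.0
```

Emit:
arm_command:
  rows: [0,0,0,0,0,-0.1,-1,0,0,0,0,0,-0.25,-1,0,0,0,0,0,-0.45,-1,0,0,0,0,0,-0.6,-1,0,0,0,0,0,-0.7,-1]

```text
t: 18.75
ee_pos: [526.0, -270.9, 111.4]
orientation: [1.894, 2.503, 0.001]
ft_force: [0.1, -0.1, -3.0]
width: 15.7
grasp_force: 30.0
```

Emit:
arm_command:
  rows: [0,0,0,0.1,0.014,0,-1,0,0,0,0.28,0.04,0,-1,0,0,0,0.5,0.07,0,-1,0,0,0,0.72,0.1,0,-1,0,0,0,0.94,0.134,0,-1]

```text
t: 19.25
ee_pos: [514.2, -193.0, 108.7]
orientation: [-1.894, -2.505, 0.001]
ft_force: [0.3, -0.1, -2.9]
width: 15.9
grasp_force: 30.0
```

Emit:
arm_command:
  rows: [0,0,0,0.2,0.03,0,-1,0,0,0,0.4,0.06,0,-1,0,0,0,0.6,0.09,0,-1,0,0,0,0.8,0.115,0,-1,0,0,0,0.94,0.134,0,-1]

```text
t: 19.75
ee_pos: [504.6, -118.4, 109.3]
orientation: [-1.895, -2.506, 0.0]
ft_force: [0.0, -1.1, -2.7]
width: 15.9
grasp_force: 30.0
```

Emit:
arm_command:
  rows: [0,0,0,0.2,0.03,0,-1,0,0,0,0.4,0.06,0,-1,0,0,0,0.6,0.09,0,-1,0,0,0,0.8,0.115,0,-1,0,0,0,0.94,0.134,0,-1]

```text
t: 20.25
ee_pos: [494.4, -43.2, 109.3]
orientation: [-1.895, -2.506, 0.0]
ft_force: [0.2, -0.2, -2.7]
width: 16.1
grasp_force: 30.0
```

Emit:
arm_command:
  rows: [0,0,0,0.2,0.03,0,-1,0,0,0,0.4,0.06,0,-1,0,0,0,0.6,0.09,0,-1,0,0,0,0.8,0.115,0,-1,0,0,0,0.94,0.134,0,-1]

```text
t: 20.75
ee_pos: [484.4, 31.8, 109.3]
orientation: [-1.895, -2.506, -0.0]
ft_force: [0.6, -0.4, -2.4]
width: 15.7
grasp_force: 30.0
```

Emit:
arm_command:
  rows: [0,0,0.03,0,0,0,-1,0,0,0.07,0,0,0,-1,0,0,0.11,0,0,0,-1,0,0,0.149,0,0,0,-1,0,0,0.149,0,0,0,-1]

```text
t: 21.25
ee_pos: [484.7, 30.8, 109.3]
orientation: [2.426, 1.996, 0.0]
ft_force: [-0.9, 0.7, -2.3]
width: 15.5
grasp_force: 30.0
```

```bash
python3 - <<'E'
from h import *
togo([483.2,31.3,52.5],np.deg2rad(-11))
im,d,K,C=shot("wrist"); np.savez("w8.npz",im=im,d=d,K=K,C=C); cv2.imwrite("pics/w8.png",im[:,:,::-1])
E
python3 f.py
```

```text
t 21.25 pos [484.7  30.8 109.3] shift/80 [ 0.002 -0.02   0.71 ] turnz/180 -0.0005 q6 0.23
21.3 [484.7  30.8 109.3] f tool [0.8 0.5 2.6] m tool [-0.05   0.026  0.029] yaw -10.89 tilt [-0.    0.01]
```

View pics/w8.png

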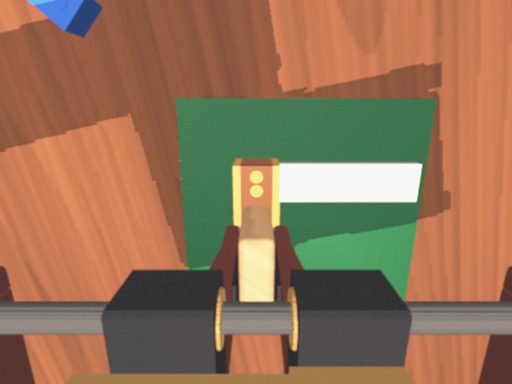

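The square is held level above the mat (177–436, row 99 downward) and parallel to it. Lowering.

Emit:
arm_command:
  rows: [0,0,0,0,-0.018,0.1,-1,0,0,0,0,-0.018,0.25,-1,0,0,0,0,-0.018,0.42,-1,0,0,0,0,-0.018,0.55,-1,0,0,0,0,-0.018,0.63,-1]

```text
t: 21.8
ee_pos: [482.5, 30.9, 57.3]
orientation: [-2.423, -1.998, 0.002]
ft_force: [-0.6, -0.3, -2.5]
width: 15.9
grasp_force: 30.0
```

Emit:
arm_command:
  rows: [0,0,0,0,0,0.03,-1,0,0,0,0,0,0.06,-1,0,0,0,0,0,0.075,-1,0,0,0,0,0,0.075,-1]

```text
t: 22.2
ee_pos: [483.4, 30.9, 53.0]
orientation: [2.424, 1.997, 0.001]
ft_force: [-0.0, 0.4, -3.0]
width: 16.1
grasp_force: 30.0
```

```bash
python3 f.py
```

```text
22.2 [483.4  30.9  53. ] f tool [ 0.4 -0.1  3. ] m tool [-0.11  -0.085 -0.003] yaw -11.03 tilt [0.01 0.02]
```

Not quite touching yet, so lower a little in small steps.

Emit:
arm_command:
  rows: [0,0,0,0,0,0.008,-1,0,0,0,0,0,0.008,-1]

```text
t: 22.4
ee_pos: [483.4, 30.9, 52.5]
orientation: [2.424, 1.997, 0.001]
ft_force: [0.4, -0.7, -3.3]
width: 15.8
grasp_force: 30.0
```

Emit:
arm_command:
  rows: [0,0,0,0,0,0.006,-1,0,0,0,0,0,0.006,-1]

```text
t: 22.6
ee_pos: [483.4, 30.9, 52.0]
orientation: [2.425, 1.997, 0.001]
ft_force: [0.1, -0.2, -0.6]
width: 15.9
grasp_force: 30.0
```

Emit:
arm_command:
  rows: [0,0,0,0,0,0.005,-1,0,0,0,0,0,0.005,-1]

```text
t: 22.8
ee_pos: [483.4, 31.0, 51.9]
orientation: [2.425, 1.998, 0.0]
ft_force: [-0.7, -0.3, 5.7]
width: 15.9
grasp_force: 30.0
```

Seated on the mat. Release, rise and look.

Emit:
arm_command:
  rows: [0,0,0,0,0,-0.005,1,0,0,0,0,0,-0.005,1,0,0,0,0,0,-0.005,1,0,0,0,0,0,-0.005,1,0,0,0,0,0,-0.005,1]

```text
t: 23.3
ee_pos: [483.2, 30.9, 51.7]
orientation: [-2.425, -1.997, 0.0]
ft_force: [-0.4, -1.5, 0.4]
width: 52.1
grasp_force: 0.0
```

Emit:
arm_command:
  rows: [0,0,0,0,0,0,1,0,0,0,0,0,0,1,0,0,0,0,0,0,1,0,0,0,0,0,0,1,0,0,0,0,0,0,1]

```text
t: 23.8
ee_pos: [483.2, 30.9, 51.8]
orientation: [2.425, 1.998, -0.0]
ft_force: [-0.5, -0.1, 0.1]
width: 87.4
grasp_force: 0.0
```

Emit:
arm_command:
  rows: [0,0,0,0,0,-0.1,1,0,0,0,0,0,-0.3,1,0,0,0,0,0,-0.6,1,0,0,0,0,0,-0.9,1,0,0,0,0,0,-1,1]

```text
t: 24.3
ee_pos: [484.5, 31.0, 134.2]
orientation: [2.423, 1.996, 0.005]
ft_force: [0.7, 0.3, -0.4]
width: 87.4
grasp_force: 0.0
```

Emit:
arm_command:
  rows: [0,0,0,-0.1,0.2,-0.4,1,0,0,0,-0.2,0.4,-0.7,1,0,0,0,-0.25,0.5,-1,1,0,0,0,-0.25,0.5,-1,1,0,0,0,-0.25,0.5,-1,1]

```text
t: 24.8
ee_pos: [518.3, 3.6, 211.4]
orientation: [-2.425, -1.997, -0.0]
ft_force: [-0.2, 0.2, 0.4]
width: 87.7
grasp_force: 0.0
```

```bash
python3 - <<'E'
from sq import *
im,d,K,C=shot("wrist"); cv2.imwrite("pics/w9.png",im[:,:,::-1])
m=cv2.inRange(cv2.cvtColor(im,cv2.COLOR_RGB2HSV),(55,80,20),(95,255,255));m[:30]=0;m[255:]=0;g,_=big(m)
c=cv2.convexHull(max(cv2.findContours(g,0,1)[0],key=cv2.contourArea));a=cv2.approxPolyDP(c,6,True)[:,0]
P=ray(a,2,K,C)[:,:2];print(a.tolist(),P.round(1).tolist(),"mat mid",P.mean(0))
try: measure(im,K,C,roi=(30,255,100,400))
except Exception as e: print(e)
E
python3 f.py
```

```text
[[349, 80], [335, 234], [177, 233], [163, 79]] [[634.8, 81.4], [598.5, -91.6], [410.2, -53.2], [442.0, 120.2]] mat mid [521.38360605  14.17256399]
blade box [ 231  114   78   23 1790] stock box [ 203  114   32  101 2806] mat corners [[442.0, 120.2], [634.9, 82.3], [615.3, -94.9], [393.1, -51.2]] mat mid [521.3  14.1]
blade ang -11.11 stock ang 77.63
corner [499.1  49.8] grip [481.9  29.8] mid [519.5  13.7] ang -11.11
24.85 [517.6   3.8 210.7] f tool [-0.   0.2 -0.3] m tool [-0.072 -0.033  0.006] yaw -11.04 tilt [-0.02 -0.1 ]
```

View pics/w9.png

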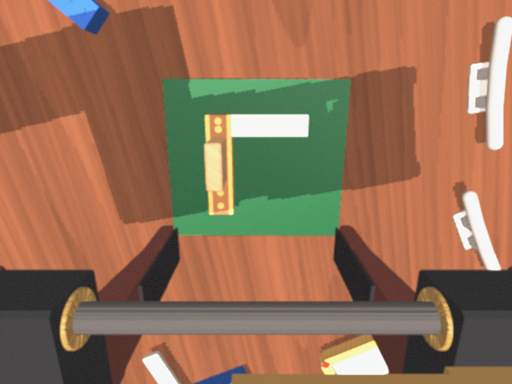

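The square lies flat at (203–309,114–215), its middle about 1–2 mm from the mat's middle. The gripper is clear and nothing else has moved.

```bash
python3 -c "
from workcell import ctrl
print(ctrl.close_job())"
```

```text
the job is handed in; nothing more can be done
None
```

The corner was checked with both faces flush, pressed at about 6–9 N for 3 s; the square then went flat onto the mat, about 2 mm from its middle, and was released, and the job was handed in at about 25 s of the 61 s limit (no verdict came back).

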